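# Centre a clock plate under the bushing stand with the centring rod

## Robot

A 6-joint arm with a two-finger parallel gripper is mounted at the origin on the work surface. World frame = base frame: x ahead of the robot, y to its left, z up, the work surface at z = 0. Lengths are in m, angles in rad, forces in N, time in s.
With the tool pointing down it reaches from about 0.375 to 0.975 m from the base axis. Payload 3.8 kg.
Tool frame: the origin (TCP) lies between the finger pads; the fingertips stand 11 mm ahead of it and the grasp point (between the pads) lies 8 mm behind it; z points along the fingers, y is the line along which they close (so a half turn about z gives the same grasp; the last joint's range is limited). The gripper opens to 85 mm and grips with 20 to 120 N. Pads are 22 mm wide; open, the fingers measure 114 mm over their backs; the gripper's body (76 mm by 85 mm) begins 54 mm behind the grasp point. The pads swing forward as they close: fully open they stand 13 mm farther back than shut.
Start: joints at [-1.372, 0.264, 1.604, -0, 1.274, -0.037], TCP at [0.158, -0.656, 0.242] pointing down, gripper open.
Joint ranges: [-2.63, 2.63], [-0.94, 2.18], [0.31, 2.57], [-1.31, 4.45], [0, 2.66], [-2.55, 2.55]. Speed limits (rad/s): [2.57, 2.57, 3.14, 3.14, 3.14, 3.14].

## Interface

Orientations are given as [roll, pitch, yaw] about the fixed x, y, z axes, in that order (R = Rz(yaw) Ry(pitch) Rx(roll)).
In Python, from station import bot gives the robot as it stands.
- The arm moves only by the tool play_rows, never from a script. Its argument "rows" is text: rows parted by semicolons, each of 7 numbers parted by spaces: the finger opening in m, from 0 to 0.0854, then the shift along the tool's x, y, z in m, then the turn, a rotation vector about the tool's x, y, z in degrees. A call has exactly 5 rows; each row shifts and turns the commanded pose from where the row before left it, along the tool's axes as they then stand; what a row does not reach is not made up. A row lasts 1/8 s, in which the tool goes at most 62.5 mm and 10.7 degrees, less where a joint would pass 70% of its speed; a pose out of reach is approached as far as the arm can. A call is refused whole if a number of a shift passes 0.0625 or a number of a turn 10.7, either way. A call with a gripper value outside its range is refused whole. The fingers move at their own pace and stop on an object; "force" is the grip in N (left out, the last holds). Time passes only in rows, so rows that do not move let the fingers close, or fill a call up. It gives the time, the measured TCP pose, the force, the opening and the grip force at its end, in the units of the state.
- bot.get_obs(): the state, without advancing time (a new reading comes with each control period).
- bot.grab_frame(name): name is "scene" or "top" or "wrist"; returns (picture, depth): 420x560x3 uint8, blue, green, red; 420x560 float32, m along the optical axis (not along the pixel's ray), 0 where there is no reading.
- bot.camera_model(name): a dict with "K" (3x3 intrinsics, pixels), "world_from_camera" (4x4, takes a point from camera to world coordinates); the wrist camera has in their place "tool_from_camera" (4x4, takes a point from camera to tool coordinates, whose origin is the TCP and whose axes are the flange's). Camera axes: x right, y down, z forward; pixel columns grow to the right and rows downward; lengths in m; the calibration is good to about 2 mm. The wrist camera is an equidistant fisheye: a pixel r from the principal point sees the ray r / f radians off the axis. A picture is of the moment at which its call begins: read the wrist's pose just before it. camera_model takes no time and is no camera call.
- bot.sign_off(): hands the job in; it is judged then, once.
The state is a dict: "time_s": time; "qpos": joint angles; "joint_velocities": joint speeds; "joint_efforts": joint torques, N m; "position": TCP position; "ee_rot": TCP orientation; "contact_force": force on the tool from outside, world axes, zero at the start; "wrist_torque": the same for the moment, N m; "grip_width": finger opening in m; "finger_force": force on a finger pad.
Only numpy, scipy, OpenCV 4.12 (cv2) and the standard library are available. Lean on these libraries where they do the work, as an engineer would, in place of code of your own. Each camera call takes 0.05 s, during which the arm holds its last target. There are 200 camera calls.

## Task

Lift the dust cap off the guide of the bushing stand and set it down in the shallow parts tray, right way up, without dropping it. Then take the centring rod (the longest tool, with the plain straight head and tapered point) out of the wooden tool block, leaving the other two tools standing in it, and lower it point first through the guide and on through the bush of the brass clock plate below, so that the taper draws the plate into line and the whole taper comes out beneath the plate. Finish while holding the rod steady and upright like that, without letting go, its head gripped in the fingers and clear above the guide, and the plate flat on the bed: the clamps will be tightened while you hold it.

Things in the scene. Friction and masses are not known exactly. Their poses are not given: they have to be found in the camera images.
- stand: Bushing stand, fixed blue casting about 150 x 210 mm; nothing on it is higher than the guide collar (136 mm). Origin: on the vertical guide axis at bench level, z up. The column stands 69 to 115 mm from the guide axis in its own +y direction (which points roughly to the right of the bench, world -y); its arm (40 mm wide, top at z 126 mm) carries the guide. The base's top is at z 16 mm.
- guide_mouth (a point): Centre of the guide's upper mouth, on the guide axis at the top of its steel collar, 136 mm above the bench. The guide is an upright bore of 11 mm from z 98 to 136 mm; its top 12 mm widen to a lead-in cone, 20 mm wide at the mouth. The collar, 26 mm in diameter, stands 10 mm above the arm.
- bed_hole (a point): Centre of the 24 mm clearance hole in the top of the stand's steel bed, on the guide axis, 60 mm above the bench. The bed is 130 x 100 x 10 mm, with open space below it down to the base. Two slack clamps stand on the bed 54 mm to the +x and -x side, up to z 83 mm (studs 90 mm), and reach over the plate's edges with a few mm to spare.
- plate: Loose brass clock plate, 80 (x) x 115 (y) x 5 mm, 0.36 kg, lying on the bed. Origin: on the axis of its bush, at the underside; z up; it reaches from y -79 to +36 mm. Bush: bore 11 mm, top at z 7 mm, countersunk to 14 mm. It starts up to 2.5 mm in x and y out of line with the guide and slides with a few newtons, so the rod's taper pushes it into line.
- cap: Black dust cap sitting loose over the guide's collar; lifts straight off. Skirt and disc 36 mm in diameter, 11 mm high, open below (30 mm wide, 8 mm deep, all of it over the collar); on top a round knob 18 mm in diameter, from z 11 to 29 mm; 40 g. Origin: centre of the skirt's lower rim; z up.
- tray: Shallow aluminium parts tray, empty, fixed, 130 (x) x 110 (y) mm, rim 14 mm high, walls and floor 4 mm thick. Origin: centre of its underside; the floor is at z 4 mm.
- block: Wooden tool block, fixed, 156 (x) x 60 (y) x 65 mm. Origin: centre of its underside. Three round holes of 11 mm, 59 mm deep, in a row along x at -50, 0 and +50 mm; three tools stand upright in them, in any order.
- rod: Centring rod, steel, 110 g, standing point down in the block: shank 10 mm in diameter, its last 14 mm tapered to 2.5 mm at the point; plain straight round head 16 mm in diameter. Origin: at the point; z runs up the rod: full shank from z 14 to 115 mm, head from 115 to 145 mm. Its head stands highest of the three tools. It has 0.5 mm to spare all round in guide and bush.
- rod_head (a point): Grip point on the axis of the rod's head, 135 mm above the point.
- reamer: Another tool in the block, to be left there: dark shank of 10 mm, 95 mm long, with a hub 18 mm in diameter and 20 mm high and a cross bar 40 mm long. Origin: lower end; z up.
- pusher: Another tool in the block, to be left there: shank of 10 mm, 85 mm long, with a wooden mushroom head 28 mm in diameter and 15 mm high. Origin: lower end; z up.
Not all that is in view belongs to the job. Leave any purple or red look-alike of the rod alone. What is shaped like the reamer but pink is not meant.

How it is judged:
By the outcome, as a careful person would: the job done as asked, in the order asked, and still so for the second after the job is handed in, while the arm keeps its last pose, push and grip.
It also fails if it takes over 64 s, if anything falls off the work surface, if the arm or the gripper's body presses on something with over 40 N, if the wrist force passes 120 N, or if a joint passes its speed limit or range.

## Working session

There is one attempt and no reset: what is moved stays moved. The work goes in short steps, Python scripts to look and compute and a tool call to move; the robot and the scene stay as the last step left them, time stands still between calls to the robot, and variables do not carry over. Pictures are saved under pics/ and viewed, at most 10 in all, crops included, and the job is handed in when it is done.

Besides the shell and the picture viewer there is one more tool, called after ">>>" by a JSON object that holds its "fn" and its "kwargs". play_rows: Moves the arm, as the interface text tells. Its arguments: {"type":"object","properties":{"rows":{"type":"string"},"force":{"type":"number"}},"required":["rows"]}

```bash
ls; mkdir -p pics; python3 - <<'E'
from station import bot
import cv2,numpy as np
print(bot.get_obs())
ims=[]
for n in("scene","top"):
    im,d=bot.grab_frame(n); m=bot.camera_model(n); np.savez(n+".npz",im=im,d=d,K=m["K"],T=m["world_from_camera"]); cv2.imwrite(f"pics/{n}.png",im); print(n,m)
print(bot.camera_model("wrist"))
E
```

```text
pics
{'time_s': 0.0, 'qpos': array([-1.37188244e+00,  2.64793917e-01,  1.60539260e+00,  1.51440492e-05,
        1.27369187e+00, -3.68999024e-02]), 'joint_velocities': array([ 2.14844174e-03, -2.44940492e-04,  8.12811845e-04, -1.86040433e-03,
       -8.86543992e-04, -3.48867865e-05]), 'joint_efforts': array([-4.23477431e-04, -5.15107834e+01, -3.67316115e+01, -7.56588383e-05,
        1.29364451e-02, -2.58335041e-05]), 'position': array([ 0.15756514, -0.65561866,  0.24092448]), 'ee_rot': array([-3.13930900e+00, -9.87849612e-05,  2.35809223e-01]), 'contact_force': array([-0.18502725,  0.42912001, -0.28633251]), 'wrist_torque': array([-0.07539168, -0.00922759, -0.02855972]), 'finger_force': 0.0, 'grip_width': 0.08511002433591892}
scene {'K': array([[418.70358433,   0.        , 277.35440309],
       [  0.        , 418.70358433, 215.58243309],
       [  0.        ,   0.        ,   1.        ]]), 'world_from_camera': array([[ 0.70766878,  0.52689379, -0.47073116,  0.88811323],
       [ 0.70629386, -0.545284  ,  0.45145803, -0.40939886],
       [-0.01881173, -0.65195728, -0.75802231,  0.77515
[... 419 characters left out ...]
-02],
       [ 8.96020344e-03, -1.74785712e-01, -9.84565726e-01,
         1.22513697e+00],
       [ 0.00000000e+00,  0.00000000e+00,  0.00000000e+00,
         1.00000000e+00]])}
{'K': array([[325.1922621 ,   0.        , 278.22164438],
       [  0.        , 325.1922621 , 211.42233856],
       [  0.        ,   0.        ,   1.        ]]), 'tool_from_camera': array([[-1.22871919e-03, -9.50206541e-01, -3.11618388e-01,
         7.86387937e-02],
       [ 9.99999050e-01, -1.36198631e-03,  2.10033425e-04,
        -2.74983361e-04],
       [-6.23995114e-04, -3.11617834e-01,  9.50207312e-01,
        -1.31370934e-01],
       [ 0.00000000e+00,  0.00000000e+00,  0.00000000e+00,
         1.00000000e+00]])}
```

View pics/top.png

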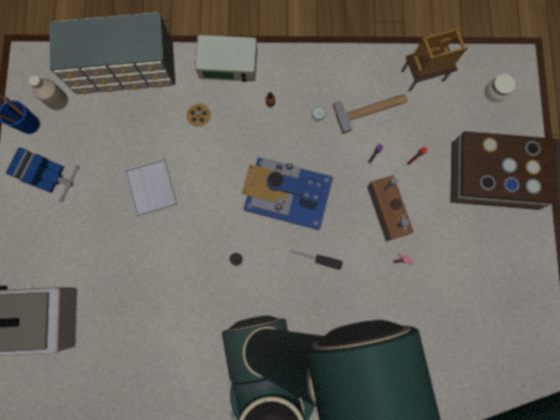

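View pics/scene.png

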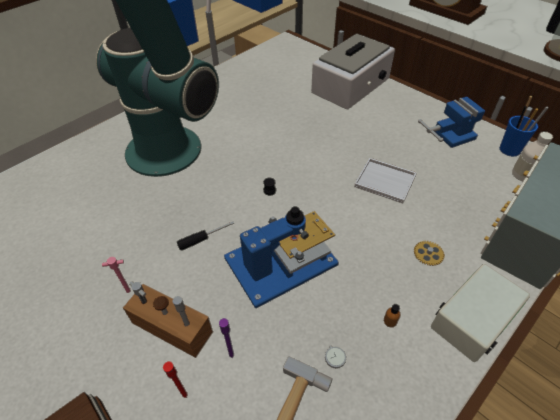

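The top view shows the tray at (151,187), the stand at (290,192) with the black cap at about (275,182), and the block at (391,208) with heads at about (391,181), (395,204) and (403,222). A second black knob sits at (236,259), and the look-alikes are purple (375,152), red (417,157) and pink (403,259). In the scene view the cap is at (295,217) and the block's tools are at (138,293), (161,303) and (180,305). I'll enlarge to confirm which is which.

```bash
python3 - <<'E'
import cv2,numpy as np
s=cv2.imread("pics/scene.png");t=cv2.imread("pics/top.png")
a=cv2.resize(s[240:360,100:240],None,fx=2.85,fy=2.85,interpolation=3)
b=cv2.resize(s[190:310,215:345],None,fx=2.85,fy=2.85,interpolation=3)
c=cv2.resize(t[165:245,355:425],None,fx=3.3,fy=3.3,interpolation=3)
d=cv2.resize(t[145:225,120:350],None,fx=2.4,fy=2.4,interpolation=3)
o=np.zeros((600,800,3),np.uint8)
h=np.hstack([a,b]);h=h[:,:800];o[:h.shape[0],:h.shape[1]]=h
y=h.shape[0]
o=np.clip(o*1.0,0,255).astype(np.uint8)
for im,x in((c,0),(d,235)):
    im=im[:600-y,:800-x]; o[y:y+im.shape[0],x:x+im.shape[1]]=im
cv2.imwrite("pics/crop.png",cv2.convertScaleAbs(o,alpha=1.5))
E
cat > h.py <<'E'
import numpy as np
def cloud(n):
    z=np.load(n+".npz");d=z["d"];K=z["K"];T=z["T"]
    v,u=np.mgrid[:420,:560]
    p=np.stack([(u-K[0,2])/K[0,0]*d,(v-K[1,2])/K[1,1]*d,d],-1)@T[:3,:3].T+T[:3,3]
    p[d==0]=np.nan
    return z["im"],p
def proj(n,P):
    z=np.load(n+".npz");T=z["T"];c=(np.atleast_2d(P)-T[:3,3])@T[:3,:3]
    q=c@z["K"].T;return q[:,:2]/q[:,2:]
E
python3 - <<'E'
from h import *
np.set_printoptions(precision=4,suppress=True)
im,p=cloud("top"); im2,p2=cloud("scene")
for n,P,l in(("top",p,[(391,181),(392,204),(402,222),(275,181),(236,259),(151,187),(300,250),(130,200)]),("scene",p2,[(180,300),(161,301),(138,286),(295,213),(385,181),(269,181)])):
    for u,v in l: print(n,u,v,P[v,u],im[v,u] if n=="top" else im2[v,u])
E
```

```text
top 391 181 [ 0.508  -0.2804  0.1536] [90 86 86]
top 392 204 [ 0.4612 -0.2926  0.1054] [38 47 61]
top 402 222 [ 0.4143 -0.3105  0.1227] [106 101 100]
top 275 181 [ 0.5085 -0.0056  0.1484] [30 32 31]
top 236 259 [0.3305 0.0936 0.0357] [41 45 49]
top 151 187 [ 0.5251  0.3289 -0.0009] [151 143 143]
top 300 250 [ 0.3562 -0.0712  0.0014] [126 133 136]
top 130 200 [0.4889 0.3824 0.0016] [130 133 134]
scene 180 300 [ 0.5153 -0.2845  0.1515] [134 134 130]
scene 161 301 [ 0.4649 -0.3006  0.1056] [28 44 68]
scene 138 286 [ 0.4203 -0.315   0.1227] [136 135 132]
scene 295 213 [ 0.523  -0.0111  0.1548] [12 11 12]
scene 385 181 [0.526  0.3294 0.0026] [169 168 167]
scene 269 181 [0.3334 0.097  0.0363] [24 24 24]
```

View pics/crop.png

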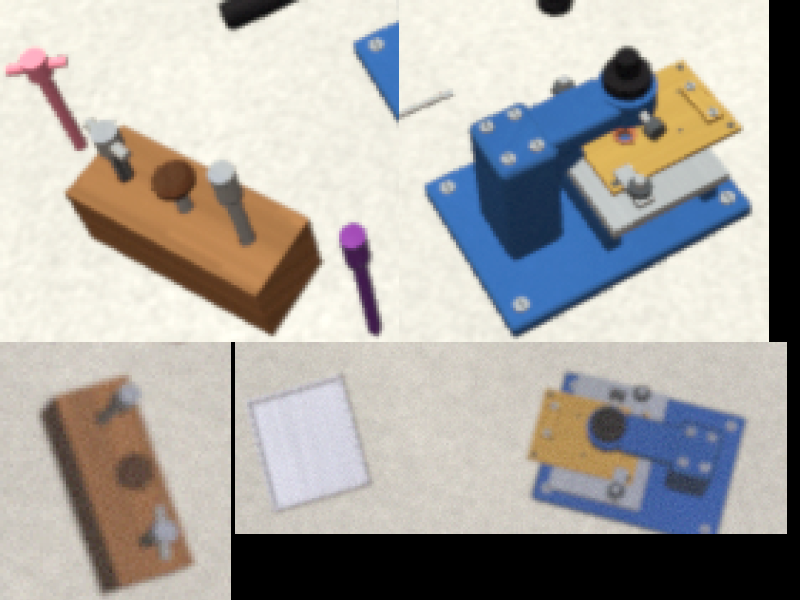

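Left crop, block tools in scene pixels: (138,293) has a cross bar, so it is the reamer. (161,303) is the wooden mushroom, the pusher. (180,300) has a plain straight head and stands tallest (z 0.152, expected 0.151), so it is the rod. The purple, red and pink items stand outside the block. The cap to move is the one on the guide at scene (295,217), not the loose black knob at (269,186). Next I'll measure the axes.

```bash
python3 - <<'E'
from h import *
import cv2
np.set_printoptions(precision=4,suppress=True)
for n in("top","scene"):
    im,p=cloud(n)
    def sel(c,r,z0,z1):
        m=(np.hypot(p[...,0]-c[0],p[...,1]-c[1])<r)&(p[...,2]>z0)&(p[...,2]<z1);return p[m],m
    for nm,c,r,z0,z1 in(("rodtop",(.512,-.282),.025,.147,.16),("knobtop",(.52,-.01),.03,.1535,.17),("knobside",(.52,-.01),.03,.143,.17),("capdisc",(.52,-.01),.04,.133,.143),("arm",(.5,-.07),.1,.12,.13),("mush",(.463,-.296),.03,.1,.115),("reamer",(.417,-.312),.03,.112,.13),("trayrim",(.525,.329),.11,.009,.03),("blocktop",(.463,-.296),.1,.058,.07)):
        q,m=sel(c,r,z0,z1)
        if len(q)<3: print(n,nm,len(q));continue
        bb=cv2.minAreaRect(np.float32(q[:,:2]*1000))
        print(n,nm,len(q),"med",np.median(q,0),"mid",(q.min(0)+q.max(0))/2,"rect",np.round(bb[0],1),np.round(bb[1],1),round(bb[2],1))
    # tray by brightness in plane
    g=im.min(2).astype(int); m=(np.abs(p[...,0]-.525)<.1)&(np.abs(p[...,1]-.329)<.1)
    print("tray med gray",np.median(g[m]))
E
```

```text
top rodtop 35 med [ 0.511  -0.2878  0.1513] mid [ 0.5111 -0.288   0.1518] rect [ 510.8 -287.9] [14.1 15.4] 36.0
top knobtop 42 med [ 0.5159 -0.0056  0.1571] mid [ 0.5163 -0.0067  0.1577] rect [516.3  -6.8] [14.4 16.6] 0.6
top knobside 54 med [ 0.5153 -0.0068  0.1566] mid [ 0.5157 -0.0067  0.1524] rect [515.8  -6.7] [16.6 22.3] 89.6
top capdisc 121 med [ 0.5132 -0.0055  0.139 ] mid [ 0.5162 -0.0055  0.1378] rect [516.2  -5.5] [34.5 33.6] 0.1
top arm 806 med [ 0.4997 -0.0709  0.1255] mid [ 0.5095 -0.0542  0.125 ] rect [507.3 -53.7] [137.8  62.8] 67.8
top mush 89 med [ 0.4638 -0.3027  0.1043] mid [ 0.4632 -0.3032  0.1055] rect [ 463.9 -303.8] [25.2 25.9] 26.4
top reamer 76 med [ 0.4148 -0.3174  0.1191] mid [ 0.4156 -0.3177  0.1178] rect [ 415.6 -317.9] [16.2 37.7] 75.6
top trayrim 354 med [0.5255 0.3323 0.0133] mid [0.5249 0.3278 0.0154] rect [525.  328.3] [132.5 110.9] 17.0
top blocktop 1185 med [ 0.4583 -0.2987  0.0652] mid [ 0.4628 -0.3024  0.064 ] rect [ 463.3 -303.4] [156.5  62.5] 16.4
tray med gray 130.0
scene rodtop 74 med [ 0.5123 -0.2877  0.1508] mid [ 0.512  -0.2877  0.15  ] r
[... 267 characters left out ...]
e capdisc 156 med [ 0.5238 -0.0119  0.139 ] mid [ 0.5169 -0.0066  0.138 ] rect [518.3  -6.8] [34.4 32. ] 33.9
scene arm 1070 med [ 0.5057 -0.0719  0.1256] mid [ 0.5115 -0.0527  0.125 ] rect [508.8 -52.4] [138.5  62.6] 68.2
scene mush 159 med [ 0.4655 -0.3029  0.1043] mid [ 0.464  -0.3022  0.1039] rect [ 463.7 -302.6] [25.9 27. ] 49.6
scene reamer 126 med [ 0.4192 -0.3174  0.1199] mid [ 0.4159 -0.3172  0.1176] rect [ 415.9 -317.1] [16.8 38.7] 78.9
scene trayrim 358 med [0.5266 0.3263 0.0133] mid [0.5254 0.3309 0.0141] rect [525.  329.9] [130.3 113.9] 17.0
scene blocktop 2034 med [ 0.4764 -0.3052  0.0652] mid [ 0.4631 -0.3018  0.064 ] rect [ 463.3 -302. ] [157.2  61.4] 17.2
tray med gray 153.0
```

Every height and size agrees with the data given. The guide axis is at about (0.517,-0.006), the rod at (0.511,-0.288) and the tray at (0.525,0.329). The tool yaw of 13.5° suits all of them, so I'll move over the cap.

>>> {"fn": "play_rows", "kwargs": {"rows": "0.05 0.0334 -0.0365 0 0 0 0;0.05 0.0334 -0.0365 0 0 0 0;0.05 0.0334 -0.0365 0 0 0 0;0.05 0.0334 -0.0365 0 0 0 0;0.05 0.0334 -0.0365 0 0 0 0", "force": 30}}

```text
time_s: 0.72
position: [0.2778, -0.4381, 0.2418]
ee_rot: [-3.141, 0.0, 0.235]
contact_force: [0.6, -1.0, 1.0]
grip_width: 0.05
finger_force: 0.0
```

>>> {"fn": "play_rows", "kwargs": {"rows": "0.05 0.0334 -0.0365 0 0 0 0;0.05 0.0334 -0.0365 0 0 0 0;0.05 0.0334 -0.0365 0 0 0 0;0.05 0.0334 -0.0365 0 0 0 0;0.05 0.0334 -0.0365 0 0 0 0"}}

```text
time_s: 1.35
position: [0.3975, -0.2218, 0.242]
ee_rot: [-3.141, 0.0, 0.236]
contact_force: [1.4, -0.5, -0.5]
grip_width: 0.0498
finger_force: 0.0
```

>>> {"fn": "play_rows", "kwargs": {"rows": "0.05 0.0334 -0.0365 0 0 0 0;0.05 0.0334 -0.0365 0 0 0 0;0.05 0.0334 -0.0365 0 0 0 0;0.05 0.0334 -0.0365 0 0 0 0;0.05 0 0 0 0 0 0"}}

```text
time_s: 1.98
position: [0.4937, -0.0475, 0.2419]
ee_rot: [-3.141, 0.0, 0.24]
contact_force: [-0.2, -0.3, -0.6]
grip_width: 0.05
finger_force: 0.0
```

>>> {"fn": "play_rows", "kwargs": {"rows": "0.05 0.0162 -0.0175 0 0 0 0;0.05 0.0162 -0.0175 0 0 0 0;0.05 0 0 0.02 0 0 0;0.05 0 0 0.02 0 0 0;0.05 0 0 0 0 0 0"}}

```text
time_s: 2.6
position: [0.5142, -0.0094, 0.2001]
ee_rot: [-3.14, 0.005, 0.235]
contact_force: [-0.0, -0.6, -0.3]
grip_width: 0.0501
finger_force: 0.0
```

```bash
cat > look.py <<'E'
import sys,cv2,numpy as np
from station import bot
from scipy.spatial.transform import Rotation as R
def wrist(name):
    o=bot.get_obs();im,d=bot.grab_frame("wrist");m=bot.camera_model("wrist");K=m["K"]
    np.savez(name+".npz",im=im,d=d); cv2.imwrite(f"pics/{name}.png",im)
    v,u=np.mgrid[:420,:560];x=(u-K[0,2]);y=(v-K[1,2]);r=np.hypot(x,y)+1e-9;th=r/K[0,0]
    ok=(th<1.4)&(d>0);t=np.tan(np.minimum(th,1.4))
    p=np.stack([d*t*x/r,d*t*y/r,d],-1);p[~ok]=np.nan
    T=m["tool_from_camera"];p=p@T[:3,:3].T+T[:3,3]
    W=R.from_euler("xyz",o["ee_rot"]).as_matrix()
    return im,p,p@W.T+o["position"],o
E
python3 - <<'E'
from look import *
np.set_printoptions(precision=4,suppress=True)
im,pt,p,o=wrist("w1");print(o["position"],o["ee_rot"])
for z0,z1 in((.1535,.162),(.133,.143),(.12,.13)):
    m=(np.hypot(p[...,0]-.517,p[...,1]+.006)<.035)&(p[...,2]>z0)&(p[...,2]<z1);q=p[m]
    if len(q)>3:
        r=cv2.minAreaRect(np.float32(q[:,:2]*1000));print(z0,len(q),np.median(q,0),r)
E
```

```text
[ 0.5142 -0.0094  0.2001] [-3.1405  0.0049  0.235 ]
0.1535 681 [ 0.5163 -0.0053  0.1567] ((515.5889892578125, -5.447504043579102), (17.382596969604492, 17.46693229675293), 59.85988998413086)
0.133 1544 [ 0.5221 -0.0032  0.1387] ((515.7947387695312, -5.560260772705078), (35.739349365234375, 35.30961990356445), 11.514595985412598)
0.12 1934 [ 0.5213 -0.0253  0.1251] ((515.180419921875, -13.814144134521484), (55.971832275390625, 55.46011734008789), 45.14278793334961)
```

View pics/w1.png

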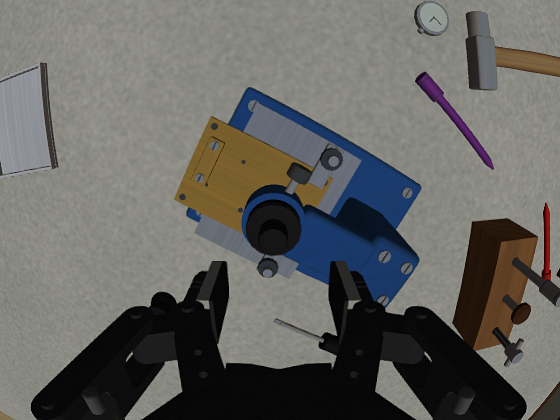

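The wrist view shows the black cap knob at (272,240) between the open fingers, with the arm and plate around it. It measures (0.5157,-0.0055), in agreement with the other cameras. Now I'll descend.

>>> {"fn": "play_rows", "kwargs": {"rows": "0.05 0.0024 -0.0033 0 0 0 0;0.05 0 0 0.016 0 0 0;0.05 0 0 0.016 0 0 0;0.05 0 0 0.014 0 0 0;0.05 0 0 0 0 0 0"}}

```text
time_s: 3.28
position: [0.5162, -0.0047, 0.1539]
ee_rot: [-3.14, 0.004, 0.236]
contact_force: [-0.2, 0.9, -0.4]
grip_width: 0.0501
finger_force: 0.0
```

>>> {"fn": "play_rows", "kwargs": {"rows": "0.01 0 0 0 0 0 0;0.01 0 0 0 0 0 0;0.01 0 0 0 0 0 0;0.01 0 0 0 0 0 0;0.01 0 0 0 0 0 0"}}

```text
time_s: 3.9
position: [0.5185, -0.0049, 0.157]
ee_rot: [3.141, -0.001, 0.236]
contact_force: [-0.2, -0.1, 3.3]
grip_width: 0.0158
finger_force: 29.5
```

>>> {"fn": "play_rows", "kwargs": {"rows": "0.01 0 0 0 0 0 0;0.01 0 0 -0.004 0 0 0;0.01 0 0 -0.004 0 0 0;0.01 0 0 -0.004 0 0 0;0.01 0 0 0 0 0 0"}}

```text
time_s: 4.53
position: [0.5181, -0.0048, 0.1687]
ee_rot: [3.141, -0.001, 0.236]
contact_force: [-0.3, 0.0, -0.2]
grip_width: 0.0161
finger_force: 29.4
```

```bash
python3 - <<'E'
from look import *
im,pt,p,o=wrist("w2");print(o["position"],o["grip_width"])
from station import bot
s,_=bot.grab_frame("scene")
a=cv2.resize(im[150:330,180:380],(400,360),interpolation=3);b=cv2.resize(s[160:270,240:362],(400,360),interpolation=3)
cv2.imwrite("pics/w2c.png",cv2.convertScaleAbs(np.hstack([a,b]),alpha=1.6))
E
```

```text
[ 0.51806995 -0.00483936  0.16866026] 0.016122267827706645
```

View pics/w2c.png

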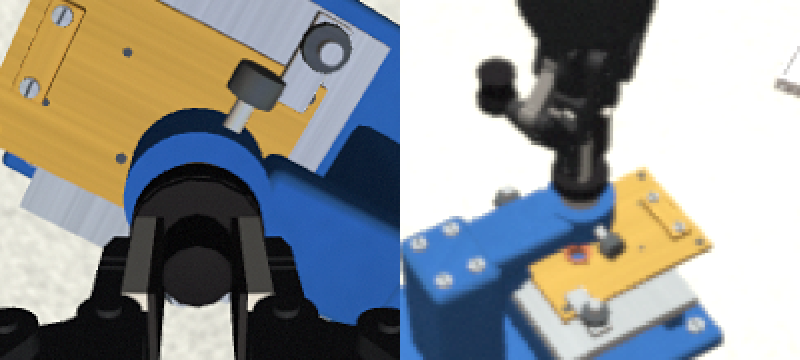

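The cap is gripped squarely between the pads and rising off the collar. I'll lift it clear and carry it to the tray.

>>> {"fn": "play_rows", "kwargs": {"rows": "0.01 0 0 -0.012 0 0 0;0.01 0 0 -0.014 0 0 0;0.01 0 0 -0.01 0 0 0;0.01 0.004 -0.015 0 0 0 0;0.01 0.008 -0.0308 0 0 0 0"}}

```text
time_s: 5.25
position: [0.5189, 0.043, 0.2045]
ee_rot: [-3.142, -0.0, 0.234]
contact_force: [-0.2, 0.1, -0.6]
grip_width: 0.0162
finger_force: 29.4
```

>>> {"fn": "play_rows", "kwargs": {"rows": "0.01 0.0085 -0.0325 0 0 0 0;0.01 0.0085 -0.0325 0 0 0 0;0.01 0.0085 -0.0325 0 0 0 0;0.01 0.0085 -0.0325 0 0 0 0;0.01 0.0085 -0.0325 0 0 0 0"}}

```text
time_s: 5.88
position: [0.5214, 0.2125, 0.2039]
ee_rot: [-3.141, 0.001, 0.236]
contact_force: [-0.2, -0.3, -0.3]
grip_width: 0.0163
finger_force: 29.4
```

>>> {"fn": "play_rows", "kwargs": {"rows": "0.01 0.0085 -0.0325 0 0 0 0;0.01 0.0085 -0.0325 0 0 0 0;0.01 0.0085 -0.0325 0 0 0 0;0.01 0.004 -0.015 0 0 0 0;0.01 0 0 0 0 0 0"}}

```text
time_s: 6.5
position: [0.524, 0.3276, 0.2038]
ee_rot: [3.141, 0.001, 0.238]
contact_force: [0.0, 0.7, -0.2]
grip_width: 0.0161
finger_force: 29.4
```

```bash
python3 - <<'E'
from look import *
np.set_printoptions(precision=4,suppress=True)
from h import *
from station import bot
print(bot.get_obs()["position"],bot.get_obs()["grip_width"],bot.get_obs()["qpos"])
for n in("scene","top"):
    im,d=bot.grab_frame(n);m=bot.camera_model(n);np.savez(n+"2.npz",im=im,d=d,K=m["K"],T=m["world_from_camera"]); cv2.imwrite(f"pics/{n}2.png",im)
im,p=cloud("scene2");o=bot.get_obs()["position"];print(proj("scene2",o))
m=(np.hypot(p[...,0]-o[0],p[...,1]-o[1])<.03)&(p[...,2]<o[2]-.008)&(p[...,2]>.1);q=p[m];print(len(q),np.percentile(q[:,2],[0,2,10,50,98]))
E
```

```text
[0.524  0.3276 0.2038] 0.01607996795052265 [ 0.5185  0.1843  1.7727 -0.0002  1.1854  1.8516]
[[399.3039 117.0485]]
135 [0.1742 0.1762 0.1781 0.1853 0.1936]
```

The cap's rim hangs 29 mm below the TCP, as expected. I'll lower it into the tray.

>>> {"fn": "play_rows", "kwargs": {"rows": "0.01 0.001 -0.001 0.02 0 0 0;0.01 0 0 0.035 0 0 0;0.01 0 0 0.035 0 0 0;0.01 0 0 0.035 0 0 0;0.01 0 0 0.025 0 0 0"}}

```text
time_s: 7.22
position: [0.5238, 0.3258, 0.0509]
ee_rot: [3.14, 0.004, 0.234]
contact_force: [1.1, 0.0, -0.0]
grip_width: 0.0162
finger_force: 29.4
```

>>> {"fn": "play_rows", "kwargs": {"rows": "0.01 0 0 0.009 0 0 0;0.01 0 0 0.005 0 0 0;0.01 0 0 0.003 0 0 0;0.01 0 0 0.001 0 0 0;0.01 0 0 0 0 0 0"}}

```text
time_s: 7.85
position: [0.5258, 0.3282, 0.0371]
ee_rot: [-3.141, -0.001, 0.236]
contact_force: [-0.6, -0.3, -0.4]
grip_width: 0.0163
finger_force: 29.4
```

>>> {"fn": "play_rows", "kwargs": {"rows": "0.01 0 0 0.001 0 0 0;0.01 0 0 0.001 0 0 0;0.01 0 0 0.001 0 0 0;0.01 0 0 0.001 0 0 0;0.01 0 0 0 0 0 0"}}

```text
time_s: 8.48
position: [0.5253, 0.3279, 0.033]
ee_rot: [3.142, 0.0, 0.236]
contact_force: [-2.8, -1.8, 5.2]
grip_width: 0.016
finger_force: 29.8
```

The cap touches the floor with 5 N, so I'll release it and rise.

>>> {"fn": "play_rows", "kwargs": {"rows": "0.02 0 0 0 0 0 0;0.035 0 0 0 0 0 0;0.035 0 0 0 0 0 0;0.035 0 0 0 0 0 0;0.035 0 0 -0.01 0 0 0"}}

```text
time_s: 9.1
position: [0.5245, 0.3274, 0.0416]
ee_rot: [3.141, 0.002, 0.236]
contact_force: [-0.6, 0.0, -1.3]
grip_width: 0.0347
finger_force: 0.0
```

>>> {"fn": "play_rows", "kwargs": {"rows": "0.035 0 0 -0.03 0 0 0;0.035 0 0 -0.05 0 0 0;0.035 0 0 -0.05 0 0 0;0.035 0 0 -0.05 0 0 0;0.05 0 0 -0.03 0 0 0"}}

```text
time_s: 9.72
position: [0.5264, 0.3285, 0.2569]
ee_rot: [-3.14, -0.005, 0.236]
contact_force: [-0.0, -0.3, 0.2]
grip_width: 0.0492
finger_force: 0.0
```

```bash
python3 - <<'E'
from look import *
from h import *
np.set_printoptions(precision=4,suppress=True)
for n in("scene","top"):
    im,d=bot.grab_frame(n);m=bot.camera_model(n);np.savez(n+"3.npz",im=im,d=d,K=m["K"],T=m["world_from_camera"]); cv2.imwrite(f"pics/{n}3.png",im)
im,p=cloud("scene3")
m=(np.hypot(p[...,0]-.525,p[...,1]-.328)<.03)&(p[...,2]>.028)&(p[...,2]<.1);q=p[m];print("knob",len(q),np.median(q,0),q.max(0))
for n in ("scene3","top3"):
    _,p=cloud(n)
    m=(np.hypot(p[...,0]-.516,p[...,1]+.006)<.02)&(p[...,2]>.132)&(p[...,2]<.16);q=p[m]
    print("collar",n,len(q),np.median(q,0),cv2.minAreaRect(np.float32(q[:,:2]*1000)) if len(q)>3 else 0)
_,_,_,o=wrist("w3");print(o["position"])
cv2.imwrite("pics/c3.png",np.hstack([cv2.resize(im[60:280,240:460],(400,400)),cv2.resize(cv2.imread("pics/w3.png")[:420,70:490],(400,400))]))
E
```

```text
knob 34 [0.525  0.3249 0.0332] [0.5349 0.3354 0.0375]
collar scene3 80 [ 0.5169 -0.0042  0.1355] ((517.0611572265625, -4.456180572509766), (24.180110931396484, 26.071979522705078), 43.0426025390625)
collar top3 53 [ 0.5185 -0.0055  0.1353] ((516.9644775390625, -6.42626953125), (25.012243270874023, 24.154144287109375), 28.52097511291504)
[0.5278 0.3293 0.2588]
```

View pics/c3.png

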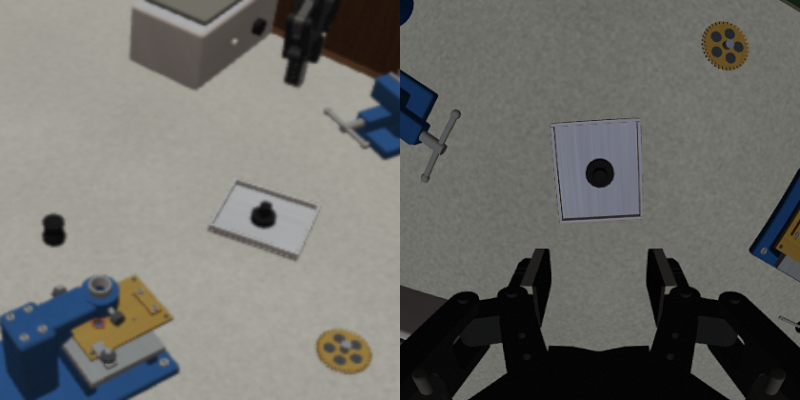

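The cap stands upright in the middle of the tray at left (263,213), and the guide is open. Now I'll move to the rod.

>>> {"fn": "play_rows", "kwargs": {"rows": "0.05 -0.0133 0.0496 0 0 0 0;0.05 -0.0133 0.0496 0 0 0 0;0.05 -0.0133 0.0496 0 0 0 0;0.05 -0.0133 0.0496 0 0 0 0;0.05 -0.0133 0.0496 0 0 0 0"}}

```text
time_s: 10.5
position: [0.5172, 0.0696, 0.2503]
ee_rot: [-3.141, 0.003, 0.236]
contact_force: [1.0, -0.3, 0.3]
grip_width: 0.0499
finger_force: 0.0
```

>>> {"fn": "play_rows", "kwargs": {"rows": "0.05 -0.0133 0.0496 0 0 0 0;0.05 -0.0133 0.0496 0 0 0 0;0.05 -0.0133 0.0496 0 0 0 0;0.05 -0.0133 0.0496 0 0 0 0;0.05 -0.0133 0.0496 0 0 0 0"}}

```text
time_s: 11.12
position: [0.5105, -0.1867, 0.2503]
ee_rot: [-3.14, 0.002, 0.236]
contact_force: [1.8, -0.3, -0.7]
grip_width: 0.05
finger_force: 0.0
```

>>> {"fn": "play_rows", "kwargs": {"rows": "0.05 -0.0133 0.0496 0 0 0 0;0.05 -0.0133 0.0496 0 0 0 0;0.05 0 0 0.02 0 0 0;0.05 0 0 0.02 0 0 0;0.05 0 0 0 0 0 0"}}

```text
time_s: 11.75
position: [0.5071, -0.2855, 0.2082]
ee_rot: [-3.136, 0.005, 0.237]
contact_force: [1.0, -0.1, 0.1]
grip_width: 0.05
finger_force: 0.0
```

```bash
python3 - <<'E'
from look import *
np.set_printoptions(precision=4,suppress=True)
im,pt,p,o=wrist("w4");print(o["position"],o["ee_rot"],o["qpos"])
for c,z0,z1 in(((.5112,-.2876),.146,.156),((.4637,-.303),.095,.112)):
    m=(np.hypot(p[...,0]-c[0],p[...,1]-c[1])<.025)&(p[...,2]>z0)&(p[...,2]<z1);q=p[m]
    if len(q)>3:
        r=cv2.minAreaRect(np.float32(q[:,:2]*1000));print(z0,len(q),np.median(q,0),r)
E
```

```text
[ 0.5071 -0.2855  0.2082] [-3.136  0.005  0.237] [-0.5558  0.1181  1.8405  0.0004  1.1905  0.7778]
0.146 529 [ 0.5099 -0.2867  0.1505] ((509.1535949707031, -286.8529052734375), (16.5841121673584, 15.200980186462402), 13.129310607910156)
0.095 799 [ 0.4649 -0.3018  0.1038] ((461.8670349121094, -302.2305603027344), (26.927038192749023, 26.675884246826172), 15.985613822937012)
```

>>> {"fn": "play_rows", "kwargs": {"rows": "0.05 0.0029 0.0025 0.01 0 0 0;0.05 0 0 0.02 0 0 0;0.05 0 0 0.02 0 0 0;0.05 0 0 0.015 0 0 0;0.05 0 0 0.007 0 0 0"}}

```text
time_s: 12.42
position: [0.5117, -0.2893, 0.1383]
ee_rot: [-3.14, 0.002, 0.236]
contact_force: [-0.4, 0.2, -0.1]
grip_width: 0.0501
finger_force: 0.0
```

>>> {"fn": "play_rows", "kwargs": {"rows": "0.05 0 0 0 0 0 0;0.05 0 0 0 0 0 0;0.025 0 0 0 0 0 0;0.022 0 0 0 0 0 0;0.022 0 0 0 0 0 0"}}

```text
time_s: 13.05
position: [0.5127, -0.29, 0.1406]
ee_rot: [3.141, -0.0, 0.236]
contact_force: [1.3, -0.4, -0.2]
grip_width: 0.022
finger_force: 0.0
```

```bash
python3 - <<'E'
from look import *
im,pt,p,o=wrist("w5");print(o["position"],o["ee_rot"],o["contact_force"],o["grip_width"])
cv2.imwrite("pics/w5c.png",cv2.resize(im[180:380,180:380],(500,500),interpolation=3))
E
```

```text
[ 0.51274288 -0.28996414  0.14061134] [ 3.14119837e+00 -4.04959818e-04  2.35772338e-01] [ 1.34305714 -0.38204625 -0.20056328] 0.02200015000896912
```

View pics/w5c.png

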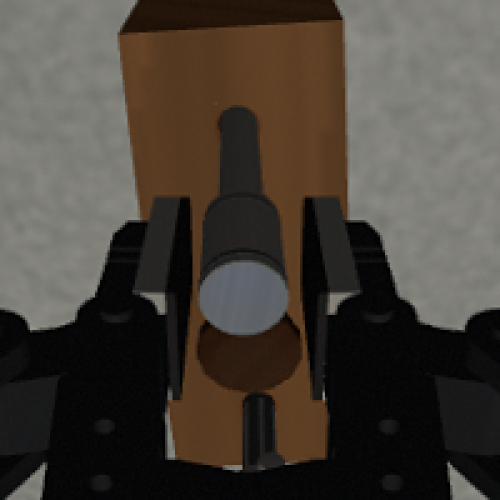

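The rod's plain head at (243,297) sits between the pads, nearly centred, with the pusher and reamer behind it. I'll check the offset in the tool frame.

```bash
python3 - <<'E'
import numpy as np,cv2
from station import bot
z=np.load("w5.npz");im,d=z["im"],z["d"];m=bot.camera_model("wrist");K=m["K"];T=m["tool_from_camera"]
v,u=np.mgrid[:420,:560];x=u-K[0,2];y=v-K[1,2];r=np.hypot(x,y)+1e-9;t=np.tan(np.minimum(r/K[0,0],1.4))
p=np.stack([d*t*x/r,d*t*y/r,d],-1)@T[:3,:3].T+T[:3,3]
m=(np.hypot(p[...,0],p[...,1])<.0105)&(abs(p[...,2]+.0105)<.004);q=p[m];print(len(q),np.median(q,0),cv2.minAreaRect(np.float32(q[:,:2]*1000)))
m=(abs(p[...,0])<.02)&(abs(p[...,2])<.012)&(abs(p[...,1])<.02)
for s in(-1,1):
    q=p[m&(p[...,1]*s>.0095)];print(s,len(q),q.min(0),q.max(0))
E
```

```text
957 [-0.00081843 -0.00084092 -0.00987269] ((-1.8290910720825195, -1.0802960395812988), (16.556102752685547, 15.76102066040039), 0.13804645836353302)
-1 521 [-0.01242798 -0.01985315 -0.0119861 ] [ 0.01074612 -0.01107506  0.01165589]
1 546 [-0.01262424  0.01041514 -0.01193865] [0.0105967  0.01997942 0.01151133]
```

>>> {"fn": "play_rows", "kwargs": {"rows": "0.022 -0.0007 -0.0007 0.006 0 0 0;0.022 0 0 0 0 0 0;0.01 0 0 0 0 0 0;0.01 0 0 0 0 0 0;0.01 0 0 0 0 0 0", "force": 60}}

```text
time_s: 13.72
position: [0.5114, -0.289, 0.1339]
ee_rot: [-3.141, 0.001, 0.236]
contact_force: [-0.0, 1.2, -1.3]
grip_width: 0.0141
finger_force: 58.4
```

>>> {"fn": "play_rows", "kwargs": {"rows": "0.01 0 0 0 0 0 0;0.01 0 0 -0.004 0 0 0;0.01 0 0 -0.008 0 0 0;0.01 0 0 -0.008 0 0 0;0.01 0 0 0 0 0 0"}}

```text
time_s: 14.35
position: [0.512, -0.2893, 0.1556]
ee_rot: [3.141, -0.001, 0.236]
contact_force: [-2.1, 2.6, 0.9]
grip_width: 0.0142
finger_force: 58.8
```

>>> {"fn": "play_rows", "kwargs": {"rows": "0.01 0 0 -0.012 0 0 0;0.01 0 0 -0.016 0 0 0;0.01 0 0 -0.016 0 0 0;0.01 0 0 -0.016 0 0 0;0.01 0 0 -0.025 0 0 0"}}

```text
time_s: 14.98
position: [0.5115, -0.2894, 0.2402]
ee_rot: [-3.141, 0.0, 0.236]
contact_force: [0.9, 0.6, -0.5]
grip_width: 0.0142
finger_force: 58.6
```

>>> {"fn": "play_rows", "kwargs": {"rows": "0.01 0 0 -0.03 0 0 0;0.01 0 0 -0.02 0 0 0;0.01 0 0 -0.01 0 0 0;0.01 0 0 0 0 0 0;0.01 0 0 0 0 0 0"}}

```text
time_s: 15.6
position: [0.5112, -0.289, 0.2979]
ee_rot: [-3.14, 0.002, 0.236]
contact_force: [-0.0, 0.7, -1.8]
grip_width: 0.0141
finger_force: 58.6
```

```bash
python3 - <<'E'
from look import *
from h import *
np.set_printoptions(precision=4,suppress=True)
o=bot.get_obs();print(o["position"],o["ee_rot"],o["contact_force"],o["wrist_torque"],o["grip_width"])
ims=[]
for n in("scene","top"):
    im,d=bot.grab_frame(n);m=bot.camera_model(n);np.savez(n+"6.npz",im=im,d=d,K=m["K"],T=m["world_from_camera"])
im,p=cloud("scene6");P=o["position"]
print(proj("scene6",[P,P-[0,0,.128]]))
m=(np.hypot(p[...,0]-P[0],p[...,1]-P[1])<.03)&(p[...,2]>P[2]-.14)&(p[...,2]<P[2]-.025)
q=p[m];print(len(q),q[:,2].min())
for a,b in((.03,.05),(.05,.07),(.07,.09),(.09,.112),(.112,.128)):
    s=q[(q[:,2]<P[2]-a)&(q[:,2]>P[2]-b)]; print(a,len(s),s.mean(0)-P)
s=proj("scene6",[P])[0].astype(int)
cv2.imwrite("pics/c6.png",cv2.resize(im[s[1]-20:s[1]+120,s[0]-70:s[0]+70],(560,560),interpolation=3))
E
```

```text
[ 0.5112 -0.289   0.2979] [-3.14    0.0016  0.2358] [-0.0016  0.6954 -1.7709] [ 0.0292  0.0231 -0.0584] 0.014100968797556566
[[155.5149 248.6672]
 [174.0929 294.6144]]
233 0.17046473735250478
0.03 58 [ 0.0036 -0.0005 -0.0398]
0.05 50 [ 0.0033 -0.0004 -0.0601]
0.07 50 [ 0.0038 -0.0003 -0.0794]
0.09 47 [ 0.0035  0.     -0.1008]
0.112 13 [ 0.0022 -0.0004 -0.1175]
```

View pics/c6.png

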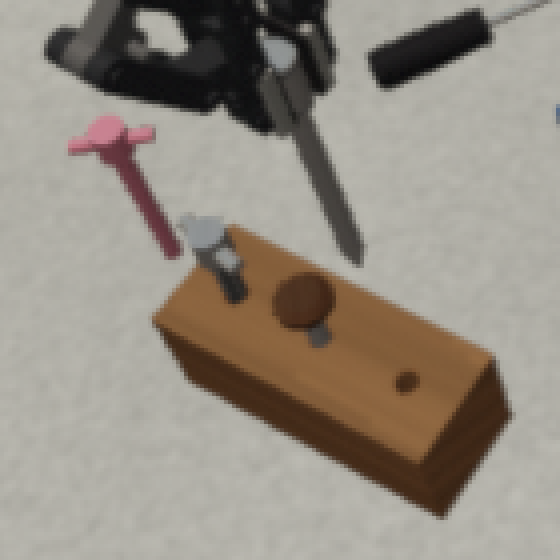

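The rod hangs upright under the fingers (top at (280,50), point at (355,262)), and the reamer and pusher still stand in the block. I'll carry it over the guide.

>>> {"fn": "play_rows", "kwargs": {"rows": "0.01 0.0045 -0.0171 0 0 0 0;0.01 0.009 -0.0342 0 0 0 0;0.01 0.009 -0.0342 0 0 0 0;0.01 0.009 -0.0342 0 0 0 0;0.01 0.009 -0.0342 0 0 0 0"}}

```text
time_s: 16.32
position: [0.5147, -0.128, 0.2989]
ee_rot: [-3.141, 0.0, 0.236]
contact_force: [0.4, -0.2, -1.3]
grip_width: 0.0142
finger_force: 58.7
```

>>> {"fn": "play_rows", "kwargs": {"rows": "0.01 0.009 -0.0342 0 0 0 0;0.01 0.009 -0.0342 0 0 0 0;0.01 0.009 -0.0342 0 0 0 0;0.01 0.0045 -0.0171 0 0 0 0;0.01 0 0 0 0 0 0"}}

```text
time_s: 16.95
position: [0.5176, -0.0054, 0.2991]
ee_rot: [3.141, 0.0, 0.238]
contact_force: [-0.1, -0.3, -1.0]
grip_width: 0.0144
finger_force: 58.7
```

>>> {"fn": "play_rows", "kwargs": {"rows": "0.01 0 0 0 0 0 0;0.01 0 0 0 0 0 0;0.01 0 0 0 0 0 0;0.01 0 0 0 0 0 0;0.01 0 0 0 0 0 0"}}

```text
time_s: 17.58
position: [0.5179, -0.0068, 0.2993]
ee_rot: [3.142, -0.0, 0.235]
contact_force: [0.5, 0.1, -1.1]
grip_width: 0.0145
finger_force: 58.7
```

```bash
cat > m.py <<'E'
from look import *
from h import *
np.set_printoptions(precision=4,suppress=True)
o=bot.get_obs();P=o["position"];print(P,o["ee_rot"],o["contact_force"],o["wrist_torque"])
im,d=bot.grab_frame("scene");m=bot.camera_model("scene");np.savez("s.npz",im=im,d=d,K=m["K"],T=m["world_from_camera"])
im,p=cloud("s")
for a,b in((.03,.06),(.06,.09),(.09,.112)):
    m=(np.hypot(p[...,0]-P[0],p[...,1]-P[1])<.018)&(p[...,2]<P[2]-a)&(p[...,2]>max(.142,P[2]-b))
    if m.sum()>5: print(a,m.sum(),p[m].mean(0)-P)
m=(np.hypot(p[...,0]-.517,p[...,1]+.0055)<.02)&(p[...,2]>.132)&(p[...,2]<.14);q=p[m]
print("collar",len(q),np.median(q,0),cv2.minAreaRect(np.float32(q[:,:2]*1000)))
E
python3 m.py
```

```text
[ 0.5179 -0.0068  0.2993] [ 3.1416 -0.0001  0.2353] [ 0.4539  0.0828 -1.0968] [-0.0218 -0.0183 -0.0304]
0.03 72 [ 0.0026 -0.0022 -0.0453]
0.06 66 [ 0.0028 -0.002  -0.0747]
0.09 38 [ 0.0023 -0.0022 -0.101 ]
collar 77 [ 0.5174 -0.0041  0.1353] ((517.0523681640625, -4.361629486083984), (24.17508888244629, 26.4272403717041), 43.887184143066406)
```

>>> {"fn": "play_rows", "kwargs": {"rows": "0.01 -0.0004 -0.0011 0.005 0 0 0;0.01 0 0 0.014 0 0 0;0.01 0 0 0.014 0 0 0;0.01 0 0 0.01 0 0 0;0.01 0 0 0 0 0 0"}}

```text
time_s: 18.25
position: [0.5162, -0.0054, 0.2545]
ee_rot: [-3.141, 0.003, 0.236]
contact_force: [-0.4, -0.8, -0.3]
grip_width: 0.0139
finger_force: 58.7
```

>>> {"fn": "play_rows", "kwargs": {"rows": "0.01 0 0 0.005 0 0 0;0.01 0 0 0.003 0 0 0;0.01 0 0 0.003 0 0 0;0.01 0 0 0 0 0 0;0.01 0 0 0 0 0 0"}}

```text
time_s: 18.88
position: [0.5173, -0.0055, 0.2454]
ee_rot: [3.142, -0.0, 0.236]
contact_force: [-0.3, -0.0, -0.4]
grip_width: 0.0141
finger_force: 58.7
```

>>> {"fn": "play_rows", "kwargs": {"rows": "0.01 0 0 0.003 0 0 0;0.01 0 0 0.003 0 0 0;0.01 0 0 0.003 0 0 0;0.01 0 0 0.002 0 0 0;0.01 0 0 0 0 0 0"}}

```text
time_s: 19.5
position: [0.517, -0.0055, 0.234]
ee_rot: [-3.141, 0.001, 0.236]
contact_force: [-0.9, -1.1, -1.1]
grip_width: 0.0142
finger_force: 58.7
```

```bash
python3 m.py|head -1
```

```text
[ 0.517  -0.0055  0.234 ] [-3.1414  0.0006  0.2357] [-0.9201 -1.1313 -1.149 ] [-0.0123  0.0492 -0.0303]
```

>>> {"fn": "play_rows", "kwargs": {"rows": "0.01 0 0 0.003 0 0 0;0.01 0 0 0.004 0 0 0;0.01 0 0 0.004 0 0 0;0.01 0 0 0.003 0 0 0;0.01 0 0 0 0 0 0"}}

```text
time_s: 20.18
position: [0.517, -0.0055, 0.2198]
ee_rot: [-3.141, 0.001, 0.236]
contact_force: [-0.0, 1.0, -1.4]
grip_width: 0.0143
finger_force: 58.7
```

>>> {"fn": "play_rows", "kwargs": {"rows": "0.01 0 0 0.003 0 0 0;0.01 0 0 0.004 0 0 0;0.01 0 0 0.004 0 0 0;0.01 0 0 0.003 0 0 0;0.01 0 0 0 0 0 0"}}

```text
time_s: 20.8
position: [0.517, -0.0055, 0.2058]
ee_rot: [-3.141, 0.0, 0.236]
contact_force: [-0.5, -1.0, -1.0]
grip_width: 0.0141
finger_force: 58.7
```

The rod is free in the guide with its point at about z 0.078. Next comes the bush, slowly.

>>> {"fn": "play_rows", "kwargs": {"rows": "0.01 0 0 0.003 0 0 0;0.01 0 0 0.003 0 0 0;0.01 0 0 0.002 0 0 0;0.01 0 0 0.002 0 0 0;0.01 0 0 0 0 0 0"}}

```text
time_s: 21.42
position: [0.5171, -0.0055, 0.196]
ee_rot: [-3.141, 0.0, 0.236]
contact_force: [-0.5, -1.6, -1.0]
grip_width: 0.0142
finger_force: 58.7
```

>>> {"fn": "play_rows", "kwargs": {"rows": "0.01 0 0 0.002 0 0 0;0.01 0 0 0.002 0 0 0;0.01 0 0 0.002 0 0 0;0.01 0 0 0.002 0 0 0;0.01 0 0 0 0 0 0"}}

```text
time_s: 22.05
position: [0.5171, -0.0054, 0.188]
ee_rot: [-3.141, 0.0, 0.236]
contact_force: [-0.1, 0.0, -2.1]
grip_width: 0.0143
finger_force: 58.7
```

>>> {"fn": "play_rows", "kwargs": {"rows": "0.01 0 0 0.002 0 0 0;0.01 0 0 0.002 0 0 0;0.01 0 0 0.002 0 0 0;0.01 0 0 0.002 0 0 0;0.01 0 0 0 0 0 0"}}

```text
time_s: 22.68
position: [0.517, -0.0055, 0.18]
ee_rot: [-3.141, 0.001, 0.236]
contact_force: [-0.3, -0.1, -0.9]
grip_width: 0.0143
finger_force: 58.7
```

>>> {"fn": "play_rows", "kwargs": {"rows": "0.01 0 0 0.002 0 0 0;0.01 0 0 0.002 0 0 0;0.01 0 0 0.002 0 0 0;0.01 0 0 0.002 0 0 0;0.01 0 0 0 0 0 0"}}

```text
time_s: 23.3
position: [0.517, -0.0055, 0.1719]
ee_rot: [-3.141, 0.0, 0.236]
contact_force: [-0.6, 0.6, -2.9]
grip_width: 0.014
finger_force: 58.7
```

>>> {"fn": "play_rows", "kwargs": {"rows": "0.01 0 0 0.002 0 0 0;0.01 0 0 0.002 0 0 0;0.01 0 0 0.002 0 0 0;0.01 0 0 0.001 0 0 0;0.01 0 0 0 0 0 0"}}

```text
time_s: 23.92
position: [0.5171, -0.0055, 0.1651]
ee_rot: [-3.142, 0.0, 0.236]
contact_force: [-0.4, 0.4, -2.1]
grip_width: 0.0145
finger_force: 58.7
```

```bash
python3 - <<'E'
from look import *
from h import *
np.set_printoptions(precision=4,suppress=True)
o=bot.get_obs();P=o["position"];print(P,o["ee_rot"],o["contact_force"],o["wrist_torque"])
im,d=bot.grab_frame("scene");m=bot.camera_model("scene");np.savez("s.npz",im=im,d=d,K=m["K"],T=m["world_from_camera"])
_,p=cloud("s")
m=(np.hypot(p[...,0]-P[0],p[...,1]-P[1])<.012)&(p[...,2]<.185);
v,u=np.where(m)
print("rod px",u.min(),u.max(),v.min(),v.max())
hd=proj("s",[[P[0],P[1],z] for z in (.182,.152,.136,.065,.038)]);print(hd)
# plate plane height
m=(abs(p[...,2]-.065)<.006)&(np.hypot(p[...,0]-.53,p[...,1]-.04)<.05);q=p[m]
c,*_=np.linalg.lstsq(np.c_[q[:,0]-.53,q[:,1]-.03,np.ones(len(q))],q[:,2],rcond=None);print("plate plane",len(q),c)
w,pt,_,_=wrist("w7")
s=im[150:290,210:370]
cv2.imwrite("pics/c7.png",np.hstack([cv2.resize(s,(480,420),interpolation=3),cv2.resize(w[130:410,170:380],(315,420))]))
E
```

```text
[ 0.5171 -0.0055  0.1651] [-3.1415  0.0003  0.2358] [-0.435   0.3745 -2.1372] [-0.0664  0.3347 -0.0222]
rod px 289 301 198 242
[[294.9316 200.5323]
 [294.7345 210.8195]
 [294.6338 216.0786]
 [294.2197 237.697 ]
 [294.075  245.2511]]
plate plane 752 [-0.0226  0.0175  0.0654]
```

View pics/c7.png

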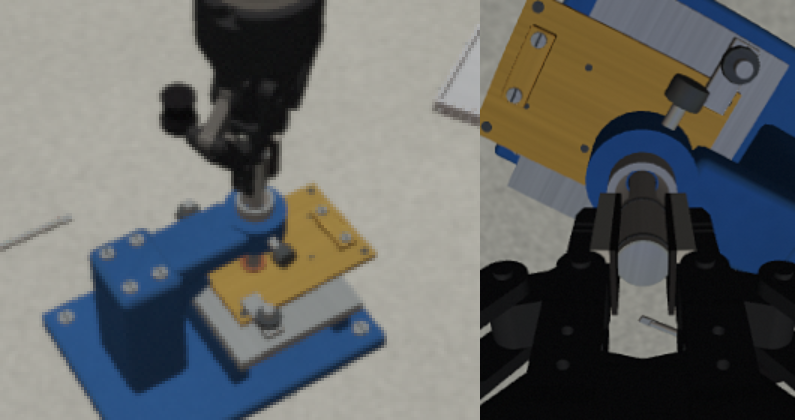

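The rod stands upright through the collar, with its head gripped above the guide. I'll check the plate's tilt and shift against the first picture with a tighter fit.

```bash
python3 - <<'E'
from h import *
import cv2
np.set_printoptions(precision=4,suppress=True)
for n in("scene","scene3","scene6","s"):
    im,p=cloud(n)
    hsv=cv2.cvtColor(im,cv2.COLOR_BGR2HSV)
    m=(abs(p[...,2]-.065)<.006)&(np.hypot(p[...,0]-.53,p[...,1]-.04)<.06)&(hsv[...,0]>12)&(hsv[...,0]<32)&(hsv[...,1]>90)
    m=cv2.erode(m.astype(np.uint8),np.ones((3,3)))>0
    q=p[m]
    for _ in range(4):
        A=np.c_[q[:,0]-.53,q[:,1]-.03,np.ones(len(q))];c,*_=np.linalg.lstsq(A,q[:,2],rcond=None);r=q[:,2]-A@c;q=q[abs(r)<2.5*r.std()+1e-4]
    v,u=np.where(m);print(n,len(q),c,"std",r.std(),"range",q.min(0),q.max(0),"px centroid",u.mean(),v.mean())
E
```

```text
scene 442 [0.0005 0.0006 0.0655] std 0.0011613008761411268 range [ 0.496  -0.0179  0.0625] [0.5673 0.0741 0.0684] px centroid 311.48873873873873 234.10585585585585
scene3 444 [0.004  0.0018 0.0654] std 0.0012398831440094498 range [ 0.4947 -0.0158  0.0623] [0.5678 0.0765 0.0687] px centroid 311.9265033407572 233.43207126948775
scene6 446 [-0.0016 -0.0005  0.0655] std 0.0011805993317817736 range [ 0.4959 -0.0178  0.0626] [0.5678 0.0726 0.0684] px centroid 311.61368653421636 234.33774834437085
s 466 [0.0051 0.0015 0.0653] std 0.0012056269302856398 range [ 0.4957 -0.0178  0.0625] [0.5674 0.0731 0.0684] px centroid 311.7118644067797 233.95974576271186
```

```bash
python3 - <<'E'
import numpy as np
from station import bot
m=bot.camera_model("wrist");K=m["K"];T=m["tool_from_camera"]
d=np.load("w7.npz")["d"]
v,u=np.mgrid[:420,:560];x=u-K[0,2];y=v-K[1,2];r=np.hypot(x,y)+1e-9;t=np.tan(np.minimum(r/K[0,0],1.4))
p=np.stack([d*t*x/r,d*t*y/r,d],-1)@T[:3,:3].T+T[:3,3]
q=p[(np.hypot(p[...,0]+.001,p[...,1])<.007)&(p[...,2]<-.005)&(p[...,2]>-.03)];print(len(q),np.median(q,0),bot.get_obs()["contact_force"],bot.get_obs()["time_s"])
E
```

```text
713 [-7.38645900e-04  2.75287889e-05 -1.67806113e-02] [-0.62428726  0.30771999 -1.68025015] 24.025
```

The head top sits 16.8 mm above the TCP (16.4 mm expected), so the rod hasn't slipped. That puts its point at about z 0.037, 23 mm below the plate, so the whole taper is through. The plate is flat and forces are about 2 N, so I'm handing in.

```bash
python3 -c "
from station import bot
print(bot.sign_off())"
```

```text
the job is handed in; nothing more can be done
None
```

The job is handed in at about 24 s of the 64 s allowed: the cap stands upright in the tray, and the rod is held upright through the guide and bush. By measurement its whole taper is below the plate and the plate is flat; the reamer and pusher were left standing in the block.

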